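# Sweep loose nuts into the catch tray

## Task

Sweep the three loose hex nuts along the bench top with your fingertips into the open-fronted catch tray, until each lies wholly inside it. Only push them, never pick one up, and leave the scissors, collar, punch and everything else on the bench where they are.

Things in the scene. Friction and masses are not known exactly. Their poses are not given: they have to be found in the camera images.
- tray: Low three-sided aluminium catch tray fixed to the bench, dark mat inside; the bench top is its floor (no step at the mouth). Inside 220 mm wide (its x, centred) and 110 mm deep (its y); walls 4 mm thick, 22 mm high. Origin at bench height (z = 0) in the middle of the open mouth; +y points into the tray. A nut is wholly inside once its centre is 17 mm past the mouth.
- nut_a: Steel hex nut lying flat, 30 mm across flats, 35 mm across corners, 16 mm thick, 20 mm bore, about 64 g. Origin at the centre of its underside. The three nuts lie at tray y -250 to -50 mm, in two lanes near tray x -64 and +64 mm; pushed straight along tray y they pass the scissors, collar and punch, which stand between the lanes.
- nut_b: Second hex nut, identical to nut_a.
- nut_c: Third hex nut, identical to nut_a.
- scissors: Small closed steel scissors lying flat, 110 mm long (along own y, points to +y), 46 mm wide at the finger rings, 6 mm thick; origin about mid length at bench height. Loose; leave alone.
- collar: Loose round steel collar (plain tube), 32 mm diameter, 18 mm high, standing on end; origin at centre of underside. Leave alone.
- punch: Loose turned steel punch standing upright, 26 mm diameter, 55 mm high with a thinner neck; origin at centre of underside. Leave alone.
- screwdriver: Loose black-handled screwdriver lying on the bench to the robot's right of the work, roughly along world x; origin at its underside. Leave alone.
- scissors_far: A second pair of scissors like the first, loose, beyond the work on the far side. Leave alone.
- oil: Loose white oil bottle, 44 mm diameter, 110 mm high, on the far side; origin at centre of underside. Leave alone.
Things that resemble listed ones, but are neither listed nor needed, are in the scene too. Leave any pink look-alike of the nut_c alone.

How it is judged:
By the outcome, as a careful person would: the job done as asked, in the order asked, and still so for the second after the job is handed in, with the robot touching nothing.
It also fails if it takes over 64 s, if anything falls off the work surface, if the arm or the gripper's body presses on something with over 40 N, if the wrist force passes 120 N, or if a joint passes its speed limit or range.

## Robot

A 7-joint arm with a two-finger parallel gripper is mounted at the origin on the work surface. World frame = base frame: x ahead of the robot, y to its left, z up, the work surface at z = 0. Lengths are in m, angles in rad, forces in N, time in s.
With the tool pointing down it reaches from about 0.4 to 0.875 m from the base axis. Payload 19.3 kg.
Tool frame: the origin (TCP) lies at the very end of the fingers, on their centre line; the grasp point (between the pads) lies 19 mm behind it; z points along the fingers, y is the line along which they close (so a half turn about z gives the same grasp; the last joint's range is limited). The gripper opens to 85 mm and grips with 20 to 120 N. Pads are 22 mm wide; open, the fingers measure 114 mm over their backs; the gripper's body (76 mm by 85 mm) begins 54 mm behind the grasp point. The pads swing forward as they close: fully open they stand 13 mm farther back than shut.
Start: joints at [1.252, 0.521, -0.036, 1.599, 0.021, 1.021, -0.113], TCP at [0.154, -0.606, 0.231] pointing down, gripper open.
Joint ranges: [-2.91, 2.91], [-0.3, 2.13], [-1.5, 1.42], [0.17, 2.43], [-1.26, 4.41], [0.16, 1.93], [-2.52, 2.52]. Speed limits (rad/s): [1.89, 1.89, 2.39, 2.39, 3.01, 3.01, 3.01].

## Interface

Orientations are given as [roll, pitch, yaw] about the fixed x, y, z axes, in that order (R = Rz(yaw) Ry(pitch) Rx(roll)).
In Python, from workcell import bot gives the robot as it stands.
- The arm moves only by the tool servo_tool, never from a script. Its argument "plan" is a list of rows, each a list of 7 numbers: the finger opening in cm, from 0 to 8.54, then the shift along the tool's x, y, z in cm, then the turn, a rotation vector about the tool's x, y, z in degrees. In form: [[fingers, x, y, z, wx, wy, wz], ...]. A call has 1 to 10 rows; each row is the pose to reach, as a shift and turn from the pose commanded when the call began, along the tool's axes at that moment; what a row does not reach only later rows make up. A row lasts 1/10 s, in which the tool goes at most 50 mm and 8.59 degrees, less where a joint would pass 70% of its speed; a pose out of reach is approached as far as the arm can. A call with a gripper value outside its range is refused whole. The fingers move at their own pace and stop on an object; "force" is the grip in N (left out, the last holds). Time passes only in rows, so rows that repeat a pose let the fingers close. It gives the time, the measured TCP pose, the force, the opening and the grip force at its end, in the units of the state.
- bot.observe(): the state, without advancing time (a new reading comes with each control period).
- bot.grab_frame(name): name is "scene" or "top" or "wrist"; returns a dict with "frame" (420x560x3 uint8, blue, green, red), "mtx" (3x3 intrinsics, pixels), "k1" (the pictures are not rectified: a ray, as slopes to the right and down, at radius r is drawn at 1 + k1 r^2 times it, then the intrinsics apply), "R" (3x3) and "t" (3): a world point X has camera coordinates R X + t; the wrist camera has in their place "T_tool_cam" (4x4, takes a point from camera to tool coordinates, whose origin is the TCP and whose axes are the flange's). Camera axes: x right, y down, z forward; pixel columns grow to the right and rows downward; lengths in m; the calibration is good to about 2 mm. A picture is of the moment at which its call begins: read the wrist's pose just before it. There is no depth.
- bot.job_done(): hands the job in; it is judged then, once.
The state is a dict: "clock": time; "qpos": joint angles; "qd": joint speeds; "joint_efforts": joint torques, N m; "position": TCP position; "tool_rot": TCP orientation; "force": force on the tool from outside, world axes, zero at the start; "moment": the same for the moment, N m; "grip_width": finger opening in m; "finger_force": force on a finger pad.
Only numpy, scipy, OpenCV 4.12 (cv2) and the standard library are available. Lean on these libraries where they do the work, as an engineer would, in place of code of your own. Each camera call takes 0.05 s, during which the arm holds its last target. There are 200 camera calls.

## Working session

There is one attempt and no reset: what is moved stays moved. The work goes in short steps, Python scripts to look and compute and a tool call to move; the robot and the scene stay as the last step left them, time stands still between calls to the robot, and variables do not carry over. Pictures are saved under pics/ and viewed, at most 10 in all, crops included, and the job is handed in when it is done.

Besides the shell and the picture viewer there is one more tool, called after "Call:" in YAML: its name, and indented under it one key for each argument. servo_tool: Moves the arm, as the interface text tells. Its arguments: {"type":"object","properties":{"plan":{"type":"array","items":{"type":"array","items":{"type":"number"}}},"force":{"type":"number"}},"required":["plan"]}

```bash
mkdir -p pics
cat > h.py <<'E'
import numpy as np, cv2
from workcell import bot
def ray(f,uv):
    K=f["mtx"];s=(np.array(uv,float)-K[:2,2])/np.array([K[0,0],K[1,1]])
    p=s.copy()
    for _ in range(20): p=s/(1+f["k1"]*(p@p))
    return np.r_[p,1]
def onplane(f,uv,z):
    d=f["R"].T@ray(f,uv); c=-f["R"].T@f["t"]
    return c+d*(z-c[2])/d[2]
def proj(f,X):
    c=f["R"]@np.array(X,float)+f["t"];p=c[:2]/c[2];p=p*(1+f["k1"]*(p@p))
    return np.array([f["mtx"][0,0]*p[0]+f["mtx"][0,2],f["mtx"][1,1]*p[1]+f["mtx"][1,2]])
E
python3 - <<'E'
from h import *
import pickle
for n in("top","scene"):
    f=bot.grab_frame(n); cv2.imwrite(f"pics/{n}0.png",cv2.resize(f["frame"],(784,588),interpolation=cv2.INTER_CUBIC)); pickle.dump(f,open(n+".pkl","wb"))
    print(n,f["mtx"],f["k1"],-f["R"].T@f["t"])
s=bot.observe();print({k:np.round(s[k],3) for k in("clock","position","tool_rot","force","grip_width")})
E
```

```text
top [[432.13245798   0.         279.90755978]
 [  0.         432.13245798 211.09381145]
 [  0.           0.           1.        ]] -0.14058642640876665 [ 0.45235173 -0.13022469  0.81504149]
scene [[446.83274599   0.         284.58488241]
 [  0.         446.83274599 209.60761122]
 [  0.           0.           1.        ]] -0.018634817579091214 [0.85779916 0.23729264 0.72684579]
{'clock': np.float64(0.1), 'position': array([ 0.154, -0.606,  0.231]), 'tool_rot': array([-3.141,  0.   ,  0.249]), 'force': array([-0.225, -0.059, -0.378]), 'grip_width': np.float64(0.085)}
```

View pics/top0.png

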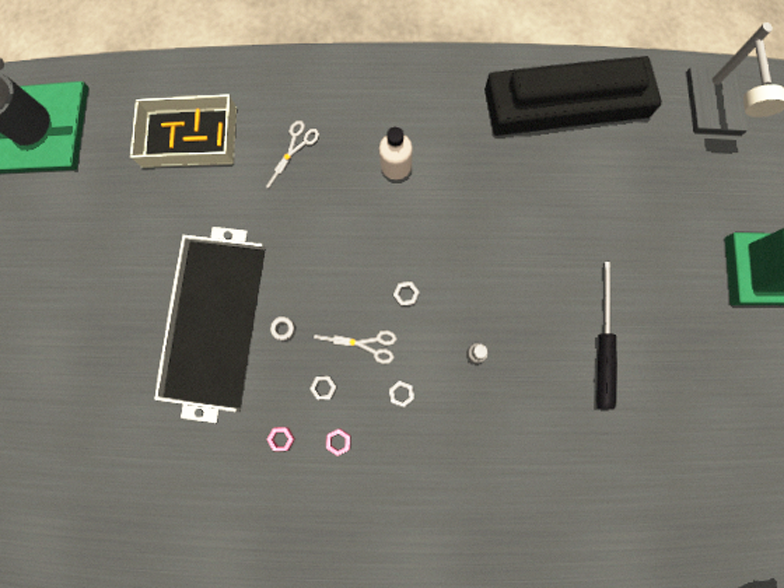

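View pics/scene0.png

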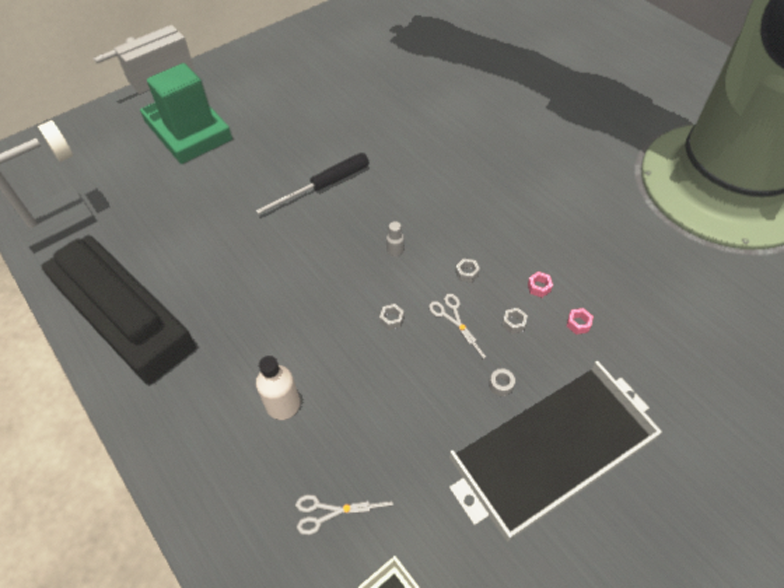

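Run:
```python
from h import *
import pickle
f={n:pickle.load(open(n+".pkl","rb")) for n in("top","scene")}
def blobs(n,lo,hi):
    g=f[n]["frame"].astype(int);m=((g.min(2)>130)).astype(np.uint8)*255
    k,l,st,c=cv2.connectedComponentsWithStats(m,connectivity=8);out=[]
    for i in range(1,k):
        if st[i,4]<25: continue
        p=np.argwhere(l==i)[:,::-1].astype(np.float32)
        h=cv2.convexHull(p);M=cv2.moments(h)
        if not M["m00"]:continue
        u=np.array([M["m10"],M["m01"]])/M["m00"];X=onplane(f[n],u,.016)
        if lo[0]<X[0]<hi[0] and lo[1]<X[1]<hi[1]:
            r=[onplane(f[n],q[0],.016)-X for q in h]
            print(n,u.round(1),X.round(4),st[i,4],g[l==i].mean(0).round(), "r %.4f"%np.max(np.linalg.norm(r,axis=1)))
for n in f: blobs(n,(.2,-.4),(.75,.3))
# tray mouth corners from top (784 px /1.4), wall tops z .022
for q in((265,245),(183,237),(157,399),(240,409)): print(q,onplane(f["top"],np.array(q)/1.4,.022).round(4))
for q in((598,365),(659,432),(511,534),(454,454)): print(q,onplane(f["scene"],np.array(q)/1.4,.022).round(4))
t=f["top"]["frame"][150:330,100:360]
cv2.imwrite("pics/crop.png",cv2.resize(t,None,fx=3,fy=3,interpolation=cv2.INTER_CUBIC))
```

```text
top [148.5 230.9] [0.5397 0.1355 0.016 ] 1058 [224. 233. 235.] r 0.1388
top [289.8 209. ] [ 0.583  -0.1321  0.016 ] 162 [202. 213. 218.] r 0.0173
top [200.8 234.1] [0.5346 0.0343 0.016 ] 162 [201. 213. 220.] r 0.0163
top [270.4 246.9] [ 0.5117 -0.0965  0.016 ] 311 [190. 204. 211.] r 0.0328
top [238.7 242.1] [ 0.5202 -0.0373  0.016 ] 124 [200. 214. 220.] r 0.0281
top [341.2 251.2] [ 0.5043 -0.2274  0.016 ] 118 [193. 205. 212.] r 0.0127
top [230.  276.7] [ 0.4562 -0.0226  0.016 ] 158 [204. 214. 219.] r 0.0179
top [286.4 281. ] [ 0.4493 -0.1264  0.016 ] 169 [207. 217. 222.] r 0.0177
top [199.2 313.3] [0.3884 0.0331 0.016 ] 144 [214. 191. 246.] r 0.0172
top [240.9 315.5] [ 0.3857 -0.0439  0.016 ] 159 [215. 195. 244.] r 0.0174
scene [281.6 161.2] [ 0.4825 -0.2522  0.016 ] 55 [176. 187. 193.] r 0.0105
scene [281.7 170.3] [ 0.4976 -0.2325  0.016 ] 46 [155. 164. 170.] r 0.0141
scene [333.7 190.5] [ 0.4487 -0.1269  0.016 ] 124 [172. 182. 187.] r 0.0179
scene [386.2 200.5] [ 0.3848 -0.0442  0.016 ] 108 [188. 164. 235.] r 0.0175
scene [319.2 220. ] [ 0.5177 -0.0915  0.016 ] 252 [176. 186. 192.] r 0.0309
scene [279.2 223.9] [ 0.5827 -0.132   0.016 ] 132 [175. 185. 191.] r 0.0173
scene [367.9 226.7] [ 0.4557 -0.0229  0.016 ] 134 [176. 185. 191.] r 0.0174
scene [414.8 226.9] [0.3869 0.0327 0.016 ] 109 [189. 163. 239.] r 0.0171
scene [337.4 243.4] [ 0.5253 -0.0316  0.016 ] 109 [177. 188. 194.] r 0.0279
scene [392.2 321. ] [0.5542 0.1349 0.016 ] 1644 [200. 210. 212.] r 0.1425
scene [358.7 270.7] [0.5335 0.0333 0.016 ] 168 [181. 192. 197.] r 0.0163
(265, 245) [0.6468 0.0596 0.022 ]
(183, 237) [0.6586 0.1762 0.022 ]
(157, 399) [0.4364 0.1994 0.022 ]
(240, 409) [0.4261 0.0847 0.022 ]
(598, 365) [0.4272 0.0967 0.022 ]
(659, 432) [0.4389 0.2026 0.022 ]
(511, 534) [0.6585 0.1768 0.022 ]
(454, 454) [0.6475 0.0706 0.022 ]
```

View pics/crop.png

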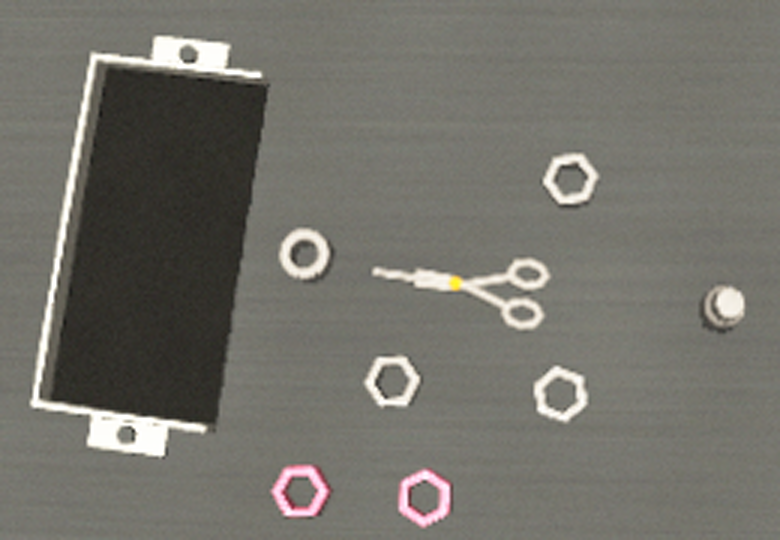

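The three steel nuts are at crop pixels (571,180), (391,381) and (560,394). At about 17.5 mm radius and plain steel colour, they fit nuts a to c. The pink look-alikes at (301,491) and (425,498) stay untouched, and the round ring at (304,254) is the collar. The steel nuts sit at tray (x, y) of about (69,-201), (-69,-106) and (-65,-210) mm, which agrees with the lanes given. I'll move to a point behind the right-lane nut first.

Call:
servo_tool:
  plan:
    - [1.5,52,-31.7,11,0,0,-69.6]
    - [1.5,52,-31.7,11,0,0,-69.6]
    - [1.5,52,-31.7,11,0,0,-69.6]
    - [1.5,52,-31.7,11,0,0,-69.6]
    - [1.5,52,-31.7,11,0,0,-69.6]
    - [1.5,52,-31.7,11,0,0,-69.6]
    - [1.5,52,-31.7,11,0,0,-69.6]
    - [1.5,52,-31.7,11,0,0,-69.6]
    - [1.5,52,-31.7,11,0,0,-69.6]
    - [1.5,52,-31.7,11,0,0,-69.6]

```text
clock: 1.1
position: [0.4989, -0.2527, 0.1419]
tool_rot: [-3.141, -0.0, 1.464]
force: [1.1, -1.8, 0.5]
grip_width: 0.015
finger_force: 0.0
```

```bash
cat >> h.py <<'E'
from scipy.spatial.transform import Rotation as Ro
O=np.array([.536,.075,0]);ex=np.array([.9943,-.107,0]);ey=np.array([.107,.9943,0])
def go(tx,ty,z):
    s=bot.observe();R=Ro.from_euler("xyz",s["tool_rot"]);p=np.array(s["position"])
    Rt=Ro.from_matrix(np.c_[ey,ex,[0,0,-1]])
    print("t",s["clock"],"tray",((p-O)@ex).round(4),((p-O)@ey).round(4),"z",p[2].round(4),"F",np.round(s["force"],1),"w",round(s["grip_width"],4),
     "qd",np.abs(s["qd"]).max().round(3),"\n shift cm",(R.inv().apply(O+tx*ex+ty*ey+[0,0,z]-p)*100).round(2),"rot",np.rad2deg((R.inv()*Rt).as_rotvec()).round(1))
E
python3 -c "
from h import *
go(.069,-.245,.11)"
```

```text
t 1.1 tray -0.0018 -0.3298 z 0.1419 F [ 1.1 -1.8  0.5] w 0.015 qd 0.919 
 shift cm [8.47 7.09 3.19] rot [-0. -0.  0.]
```

Call:
servo_tool:
  plan:
    - [1.5,4.2,3.5,1.5,0,0,0]
    - [1.5,8.4,7.0,3,0,0,0]
    - [1.5,8.4,7.0,3,0,0,0]
    - [1.5,8.4,7.0,3,0,0,0]
    - [1.5,8.4,7.0,3,0,0,0]

```text
clock: 1.6
position: [0.5759, -0.1788, 0.1122]
tool_rot: [-3.141, 0.0, 1.463]
force: [-1.0, -0.2, 0.3]
grip_width: 0.0153
finger_force: 0.0
```

```bash
python3 -c "
from h import *
go(.069,-.240,.005)
f=bot.grab_frame('scene');cv2.imwrite('pics/s1.png',f['frame'][100:380,150:510].repeat(2,0).repeat(2,1))"
```

```text
t 1.6 tray 0.0669 -0.2481 z 0.1122 F [-1.  -0.2  0.3] w 0.0153 qd 0.024 
 shift cm [ 0.81  0.22 10.72] rot [-0.1  0.  -0. ]
```

View pics/s1.png

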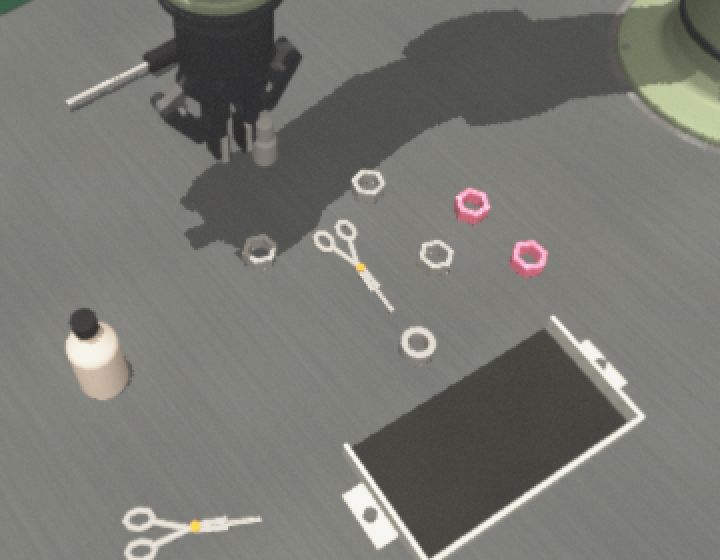

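The gripper hangs clear behind nut A, whose crop pixel is (260,252), and the punch at (264,145) is only in front of it in this view. I'll descend now.

Call:
servo_tool:
  plan:
    - [1.5,0.5,0.2,4,0,0,0]
    - [1.5,0.5,0.2,8,0,0,0]
    - [1.5,0.5,0.2,9.7,0,0,0]
    - [1.5,0.5,0.2,10.7,0,0,0]
    - [1.5,0.5,0.2,10.7,0,0,0]
    - [1.5,0.5,0.2,10.7,0,0,0]

```text
clock: 2.25
position: [0.5798, -0.1738, 0.0068]
tool_rot: [3.14, 0.0, 1.463]
force: [0.5, 0.3, -0.5]
grip_width: 0.0148
finger_force: 0.0
```

```bash
python3 -c "
from h import *
go(.069,.025,.005)"
```

```text
t 2.25 tray 0.0702 -0.2427 z 0.0068 F [ 0.5  0.3 -0.5] w 0.0148 qd 0.01 
 shift cm [26.77 -0.13  0.17] rot [ 0.1  0.  -0. ]
```

Call:
servo_tool:
  plan:
    - [1.5,0.5,0,0,0,0,0]
    - [1.5,1.2,0,0,0,0,0]
    - [1.5,2.2,0,0,0,0,0]
    - [1.5,3.2,0,0,0,0,0]
    - [1.5,4.2,0,0,0,0,0]
    - [1.5,5.2,0,0,0,0,0]
    - [1.5,6.2,0,0,0,0,0]
    - [1.5,7.2,0,0,0,0,0]
    - [1.5,8.2,0,0,0,0,0]
    - [1.5,8.7,0,0,0,0,0]

```text
clock: 3.25
position: [0.5886, -0.0854, 0.0054]
tool_rot: [-3.142, -0.0, 1.464]
force: [1.1, -0.6, 0.1]
grip_width: 0.0149
finger_force: 0.2
```

```bash
cat >> h.py <<'E'
def nuts(n="scene"):
    f=bot.grab_frame(n);g=f["frame"].astype(int);m=((g.min(2)>110)&(g[:,:,2]-g[:,:,1]<25)).astype(np.uint8)*255
    k,l,st,c=cv2.connectedComponentsWithStats(m,connectivity=8)
    for i in range(1,k):
        if st[i,4]<40: continue
        h=cv2.convexHull(np.argwhere(l==i)[:,::-1].astype(np.float32));M=cv2.moments(h)
        if not M["m00"]: continue
        u=np.array([M["m10"],M["m01"]])/M["m00"];X=onplane(f,u,.016);d=X-O
        if abs(d@ex)<.13 and -.34<d@ey<.12: print(n,u.round(),"tray",(d@ex).round(4),(d@ey).round(4),"r",np.max([np.linalg.norm(onplane(f,q[0],.016)-X) for q in h]).round(4))
    return f
E
python3 -c "
from h import *
go(.069,.025,.005);nuts()"
```

```text
t 3.25 tray 0.0694 -0.1538 z 0.0054 F [ 1.1 -0.6  0.1] w 0.0149 qd 0.075 
 shift cm [17.88 -0.03  0.05] rot [-0.  -0.   0.1]
scene [266. 220.] tray 0.0849 -0.2226 r 1.1152
scene [333. 192.] tray -0.0623 -0.2069 r 0.0209
scene [277. 194.] tray 0.0344 -0.2636 r 0.0267
scene [324. 223.] tray -0.0039 -0.1576 r 0.0253
scene [299. 250.] tray 0.0675 -0.1337 r 0.0316
```

Call:
servo_tool:
  plan:
    - [1.5,0.5,0,0,0,0,0]
    - [1.5,1.4,0,0,0,0,0]
    - [1.5,2.4,0,0,0,0,0]
    - [1.5,3.4,0,0,0,0,0]
    - [1.5,4.4,0,0,0,0,0]
    - [1.5,5.4,0,0,0,0,0]
    - [1.5,6.4,0,0,0,0,0]
    - [1.5,7.4,0,0,0,0,0]
    - [1.5,8.4,0,0,0,0,0]
    - [1.5,8.9,0,0,0,0,0]

```text
clock: 4.3
position: [0.5981, 0.0031, 0.0054]
tool_rot: [3.142, -0.0, 1.464]
force: [0.1, -0.8, -0.6]
grip_width: 0.0149
finger_force: 0.1
```

Call:
servo_tool:
  plan:
    - [1.5,0.5,0,0,0,0,0]
    - [1.5,1.4,0,0,0,0,0]
    - [1.5,2.4,0,0,0,0,0]
    - [1.5,3.4,0,0,0,0,0]
    - [1.5,4.4,0,0,0,0,0]
    - [1.5,5.4,0,0,0,0,0]
    - [1.5,6.4,0,0,0,0,0]
    - [1.5,7.4,0,0,0,0,0]
    - [1.5,8.4,0,0,0,0,0]
    - [1.5,8.7,0,0,0,0,0]

```text
clock: 5.3
position: [0.6073, 0.0898, 0.0054]
tool_rot: [-3.142, -0.001, 1.465]
force: [-0.7, 0.8, -0.3]
grip_width: 0.0151
finger_force: 0.2
```

Call:
servo_tool:
  plan:
    - [1.5,0,0,0,0,0,0]
    - [1.5,-1,0,0,0,0,0]
    - [1.5,-1.5,0,-1.5,0,0,0]
    - [1.5,-1.5,0,-6,0,0,0]
    - [1.5,-1.5,0,-10,0,0,0]
    - [1.5,-1.5,0,-10,0,0,0]
    - [1.5,-1.5,0,-10,0,0,0]

```text
clock: 6.0
position: [0.6062, 0.072, 0.1073]
tool_rot: [3.139, -0.0, 1.462]
force: [0.2, -0.2, -1.4]
grip_width: 0.0152
finger_force: 0.0
```

```bash
python3 -c "
from h import *
go(-.069,-.150,.11);f=nuts();cv2.imwrite('pics/s2.png',f['frame'][100:380,150:510].repeat(2,0).repeat(2,1))
nuts('top')"
```

```text
t 6.0 tray 0.0702 0.0045 z 0.1073 F [ 0.2 -0.2 -1.4] w 0.0152 qd 0.041 
 shift cm [-15.48 -13.89  -0.31] rot [ 0.1 -0.  -0.1]
scene [275. 212.] tray 0.062 -0.2278 r 1.1158
scene [358. 239.] tray -0.0373 -0.0936 r 0.0358
scene [359. 333.] tray 0.07 0.0484 r 0.0177
top [309. 189.] tray 0.1114 -0.233 r 0.8565
top [201. 234.] tray 0.0026 -0.041 r 0.0155
top [230. 277.] tray -0.0687 -0.1062 r 0.0162
```

View pics/s2.png

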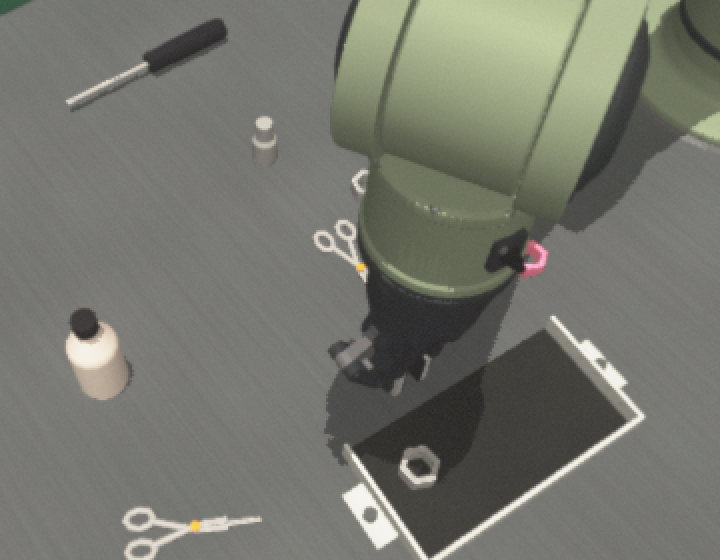

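Nut A is well inside at about 48 mm past the mouth (crop pixel 419,467), and the rest is undisturbed. Next is B.

Call:
servo_tool:
  plan:
    - [1.5,-4,-3.5,0,0,0,0]
    - [1.5,-7.7,-7,0,0,0,0]
    - [1.5,-11.5,-10.5,0,0,0,0]
    - [1.5,-15.3,-13.9,0,0,0,0]
    - [1.5,-15.3,-13.9,0,0,0,0]
    - [1.5,-15.3,-13.9,0,0,0,0]
    - [1.5,-15.3,-13.9,0,0,0,0]

```text
clock: 6.8
position: [0.4518, -0.0634, 0.1052]
tool_rot: [3.141, -0.001, 1.464]
force: [-0.1, 0.5, 0.7]
grip_width: 0.015
finger_force: 0.0
```

```bash
python3 -c "
from h import *
go(-.069,-.150,.005)"
```

```text
t 6.8 tray -0.0689 -0.1466 z 0.1052 F [-0.1  0.5  0.7] w 0.015 qd 0.017 
 shift cm [-3.400e-01 -1.000e-02  1.002e+01] rot [ 0. -0.  0.]
```

Call:
servo_tool:
  plan:
    - [1.5,-0.3,0,4,0,0,0]
    - [1.5,-0.3,0,8,0,0,0]
    - [1.5,-0.3,0,9.3,0,0,0]
    - [1.5,-0.3,0,10,0,0,0]
    - [1.5,-0.3,0,10,0,0,0]
    - [1.5,-0.3,0,10,0,0,0]

```text
clock: 7.4
position: [0.4515, -0.0665, 0.0059]
tool_rot: [3.141, -0.0, 1.464]
force: [-0.2, 0.6, 0.7]
grip_width: 0.0152
finger_force: 0.0
```

Call:
servo_tool:
  plan:
    - [1.5,0.5,0,0,0,0,0]
    - [1.5,1.2,0,0,0,0,0]
    - [1.5,2.2,0,0,0,0,0]
    - [1.5,3.2,0,0,0,0,0]
    - [1.5,4.2,0,0,0,0,0]
    - [1.5,5.2,0,0,0,0,0]
    - [1.5,6.2,0,0,0,0,0]
    - [1.5,7.2,0,0,0,0,0]
    - [1.5,8.2,0,0,0,0,0]
    - [1.5,9,0,0,0,0,0]

```text
clock: 8.4
position: [0.4605, 0.0236, 0.0054]
tool_rot: [3.142, -0.0, 1.464]
force: [0.6, -0.9, -1.0]
grip_width: 0.0153
finger_force: 0.3
```

```bash
python3 -c "
from h import *
go(-.069,.053,.005)"
```

```text
t 8.4 tray -0.0696 -0.0592 z 0.0054 F [ 0.6 -0.9 -1. ] w 0.0153 qd 0.172 
 shift cm [11.22  0.06  0.04] rot [ 0. -0.  0.]
```

Call:
servo_tool:
  plan:
    - [1.5,1,0,0,0,0,0]
    - [1.5,2.1,0,0,0,0,0]
    - [1.5,3.3,0,0,0,0,0]
    - [1.5,4.5,0,0,0,0,0]
    - [1.5,5.7,0,0,0,0,0]
    - [1.5,6.9,0,0,0,0,0]
    - [1.5,8.1,0,0,0,0,0]
    - [1.5,9.3,0,0,0,0,0]
    - [1.5,10.3,0,0,0,0,0]
    - [1.5,11,0,0,0,0,0]

```text
clock: 9.4
position: [0.4723, 0.133, 0.0054]
tool_rot: [3.142, -0.0, 1.464]
force: [-0.3, -0.3, -0.9]
grip_width: 0.0149
finger_force: 0.2
```

Call:
servo_tool:
  plan:
    - [1.5,0,0,0,0,0,0]
    - [1.5,-1,0,0,0,0,0]
    - [1.5,-1.5,0,-1.5,0,0,0]
    - [1.5,-1.5,0,-6,0,0,0]
    - [1.5,-1.5,0,-10,0,0,0]
    - [1.5,-1.5,0,-10,0,0,0]
    - [1.5,-1.5,0,-10,0,0,0]

```text
clock: 10.1
position: [0.471, 0.1156, 0.106]
tool_rot: [3.14, -0.0, 1.462]
force: [0.0, -0.5, -0.1]
grip_width: 0.0147
finger_force: 0.0
```

```bash
python3 -c "
from h import *
go(-.065,-.252,.105);nuts();nuts('top')"
```

```text
t 10.1 tray -0.069 0.0334 z 0.106 F [ 0.  -0.5 -0.1] w 0.0147 qd 0.04 
 shift cm [-28.54   0.45   0.1 ] rot [ 0.1  0.  -0.1]
scene [272. 214.] tray 0.069 -0.2273 r 1.1146
scene [419. 245.] tray -0.125 -0.0243 r 0.0113
scene [435. 305.] tray -0.0679 0.0781 r 0.0186
scene [359. 333.] tray 0.0697 0.048 r 0.0185
top [301. 193.] tray 0.1021 -0.2184 r 0.8477
top [161. 195.] tray 0.0689 0.047 r 0.017
```

Call:
servo_tool:
  plan:
    - [1.5,-4,0.1,0,0,0,0]
    - [1.5,-8,0.2,0,0,0,0]
    - [1.5,-12,0.3,0,0,0,0]
    - [1.5,-16,0.4,0,0,0,0]
    - [1.5,-20,0.4,0,0,0,0]
    - [1.5,-24,0.4,0,0,0,0]
    - [1.5,-28.5,0.4,0,0,0,0]
    - [1.5,-28.5,0.4,0,0,0,0]
    - [1.5,-28.5,0.4,0,0,0,0]
    - [1.5,-28.5,0.4,0,0,0,0]

```text
clock: 11.2
position: [0.4438, -0.1658, 0.1047]
tool_rot: [-3.14, -0.001, 1.465]
force: [-0.2, 0.2, -0.1]
grip_width: 0.0149
finger_force: 0.0
```

```bash
python3 -c "
from h import *
go(-.065,-.252,.005);nuts()"
```

```text
t 11.2 tray -0.066 -0.2493 z 0.1047 F [-0.2  0.2 -0.1] w 0.0149 qd 0.013 
 shift cm [-0.28  0.11  9.97] rot [-0.1 -0.   0.1]
scene [263. 224.] tray 0.0947 -0.2183 r 1.1171
scene [435. 304.] tray -0.0687 0.0776 r 0.0195
scene [359. 333.] tray 0.0697 0.0479 r 0.0185
```

Call:
servo_tool:
  plan:
    - [1.5,-0.2,0.1,4,0,0,0]
    - [1.5,-0.2,0.1,8,0,0,0]
    - [1.5,-0.2,0.1,9.2,0,0,0]
    - [1.5,-0.2,0.1,9.9,0,0,0]
    - [1.5,-0.2,0.1,9.9,0,0,0]
    - [1.5,-0.2,0.1,9.9,0,0,0]

```text
clock: 11.85
position: [0.4456, -0.1689, 0.0076]
tool_rot: [3.14, 0.0, 1.464]
force: [0.1, -0.7, -0.8]
grip_width: 0.0154
finger_force: 0.0
```

Call:
servo_tool:
  plan:
    - [1.5,0.5,0,0,0,0,0]
    - [1.5,1.2,0,0,0,0,0]
    - [1.5,2.2,0,0,0,0,0]
    - [1.5,3.2,0,0,0,0,0]
    - [1.5,4.2,0,0,0,0,0]
    - [1.5,5.2,0,0,0,0,0]
    - [1.5,6.2,0,0,0,0,0]
    - [1.5,7.2,0,0,0,0,0]
    - [1.5,8.2,0,0,0,0,0]
    - [1.5,9,0,0,0,0,0]

```text
clock: 12.85
position: [0.4546, -0.0784, 0.0064]
tool_rot: [-3.142, -0.0, 1.464]
force: [-0.1, -1.6, 0.6]
grip_width: 0.0148
finger_force: 0.2
```

Call:
servo_tool:
  plan:
    - [1.5,0.8,0,0,0,0,0]
    - [1.5,1.8,0,0,0,0,0]
    - [1.5,2.8,0,0,0,0,0]
    - [1.5,3.8,0,0,0,0,0]
    - [1.5,4.8,0,0,0,0,0]
    - [1.5,5.8,0,0,0,0,0]
    - [1.5,6.8,0,0,0,0,0]
    - [1.5,7.8,0,0,0,0,0]
    - [1.5,8.6,0,0,0,0,0]
    - [1.5,9,0,0,0,0,0]

```text
clock: 13.85
position: [0.4642, 0.011, 0.0064]
tool_rot: [3.142, -0.0, 1.464]
force: [0.3, -0.8, 0.7]
grip_width: 0.015
finger_force: 0.2
```

```bash
python3 -c "
from h import *
go(-.065,.010,.005)"
```

```text
t 13.85 tray -0.0645 -0.0713 z 0.0064 F [ 0.3 -0.8  0.7] w 0.015 qd 0.075 
 shift cm [ 8.13 -0.04  0.15] rot [ 0. -0.  0.]
```

Call:
servo_tool:
  plan:
    - [1.5,0.6,0,0,0,0,0]
    - [1.5,1.6,0,0,0,0,0]
    - [1.5,2.6,0,0,0,0,0]
    - [1.5,3.6,0,0,0,0,0]
    - [1.5,4.6,0,0,0,0,0]
    - [1.5,5.6,0,0,0,0,0]
    - [1.5,6.6,0,0,0,0,0]
    - [1.5,7.4,0,0,0,0,0]
    - [1.5,8,0,0,0,0,0]
    - [1.5,8,0,0,0,0,0]

```text
clock: 14.85
position: [0.4728, 0.0905, 0.0064]
tool_rot: [3.141, -0.0, 1.464]
force: [-0.0, -1.1, 0.4]
grip_width: 0.0147
finger_force: 0.0
```

Call:
servo_tool:
  plan:
    - [1.5,0,0,0,0,0,0]
    - [1.5,-1,0,0,0,0,0]
    - [1.5,-1.5,0,-1.5,0,0,0]
    - [1.5,-1.5,0,-6,0,0,0]
    - [1.5,-1.5,0,-10,0,0,0]
    - [1.5,-4,2,-13,0,0,0]
    - [1.5,-8,4,-15,0,0,0]
    - [1.5,-12,6,-15,0,0,0]
    - [1.5,-16,8,-15,0,0,0]
    - [1.5,-20,10,-15,0,0,0]

```text
clock: 15.85
position: [0.5504, -0.1233, 0.1566]
tool_rot: [3.141, 0.001, 1.462]
force: [0.8, 0.5, 0.7]
grip_width: 0.0148
finger_force: 0.0
```

Call:
servo_tool:
  plan:
    - [1.5,-5,0,0,0,0,0]
    - [1.5,-10,0,0,0,0,0]
    - [1.5,-15,0,0,0,0,0]
    - [1.5,-20,0,0,0,0,0]
    - [1.5,-20,0,0,0,0,0]
    - [1.5,-20,0,0,0,0,0]
    - [1.5,-20,0,0,0,0,0]

```text
clock: 16.55
position: [0.5289, -0.3184, 0.1563]
tool_rot: [-3.141, -0.001, 1.464]
force: [0.0, 0.5, -0.1]
grip_width: 0.015
finger_force: 0.0
```

```bash
python3 -c "
from h import *
go(0,0,.2);f=nuts();cv2.imwrite('pics/s3.png',cv2.resize(f['frame'],(784,588)));nuts('top')"
```

```text
t 16.55 tray 0.035 -0.3919 z 0.1563 F [ 0.   0.5 -0.1] w 0.015 qd 0.021 
 shift cm [39.19 -3.5  -4.35] rot [-0. -0.  0.]
scene [274. 213.] tray 0.0634 -0.2274 r 1.1159
scene [416. 286.] tray -0.0635 0.0356 r 0.0197
scene [435. 304.] tray -0.0689 0.0775 r 0.0194
scene [359. 333.] tray 0.0695 0.048 r 0.0185
top [272. 201.] tray 0.0792 -0.1652 r 0.8121
top [161. 195.] tray 0.069 0.047 r 0.017
top [135. 265.] tray -0.07 0.0772 r 0.0173
top [157. 265.] tray -0.065 0.0345 r 0.0169
```

View pics/s3.png

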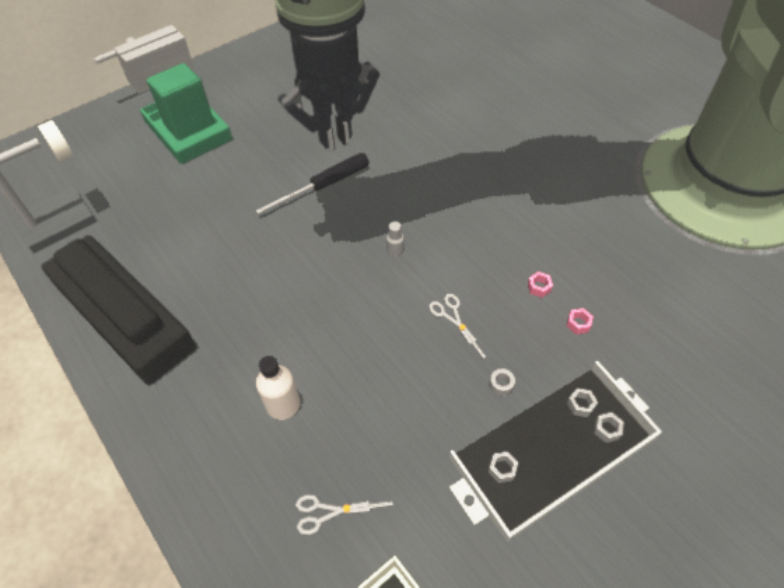

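All three nuts lie inside the tray, at pixels (503,466), (583,402) and (610,427), which is 48, 35 and 77 mm past the mouth. Scissors, collar, punch and the pink nuts are in the same pixels as before. The gripper is clear, so I'm handing in.

```bash
python3 -c "
from workcell import bot
print(bot.job_done())"
```

```text
the job is handed in; nothing more can be done
None
```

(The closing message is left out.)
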